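Seat a spring-loaded bayonet lamp module on an optical bench post

TASK

Pick up the LED lamp module by the flat fin on its head and set it upright into the round socket on top of the bench post, its two side pins going down through the two slots. Push it right down against the spring, twist it clockwise (seen from above) a quarter turn until it stops, and finish while still gripping it, holding it pressed down and turned against the return spring so that it stays seated. Leave the other things on the bench alone.

Things in the scene. Friction and masses are not known exactly. Their poses are not given: they have to be found in the camera images.
- lamp: Loose upright LED lamp module, 0.15 kg. Black round body 40 mm across, 40 mm tall, foot edge bevelled; on top an aluminium grip fin 36 (x) x 12 (y) mm, 40 to 68 mm above the underside. Two steel pins, 8 mm diameter, stick out along +x and -x in line with the fin, centred 4.5 mm above the underside, tips 27 mm from the axis. Half-turn symmetric. Origin: centre of underside; z up.
- stand: Fixed stand: dark base plate 75 x 100 x 12 mm, narrow post, black round socket 66 mm across on top, open upward, rim 130 mm above the bench. Its 8 mm thick aluminium collar, flush with the rim, has a 43 mm bore and two slots 13 mm wide reaching 29 mm from the axis along +x and -x. Below is a sprung brass carrier disc. Origin: centre of the underside, z up, x along the slots.
- socket_mouth (a point): Centre of the socket's mouth, level with the rim; x along the slots, z up. A module standing loose in the socket has its underside 13 mm below this point, pins still in the slots so it cannot turn. Pushed right down, its underside is 20 mm below and the pins are 3 to 4 mm clear under the collar: now it can turn.
- socket_press (a joint): How far the brass carrier is pushed down, m: 0 at rest (top), 0.007 at the bottom stop. The spring pushes up with 5 N at 0 and about 10 N at the bottom.
- socket_turn (a joint): Turn of the carrier, clockwise from above, rad: 0 at rest, 1.5 at the end stop. Brass prongs take the pins with 1.5 mm play each side (0.06 rad), so the carrier lags the module a little. A return spring drives it back with 0.03 N m at 0 and 0.075 N m at the stop: a module let go may turn back and pop up.
- lens_tube: Bystander: plain black tube, 35 mm in widest diameter, 55 mm tall, no fin or pins, standing. Origin: centre of the underside.
- power_brick: Bystander: black power supply, 60 x 130 x 34 mm, lying flat. Origin: centre of the underside.
- screw_dish: Bystander: white dish, 60 mm in diameter, 18 mm tall. Origin: centre of the underside.

How it is judged:
By the outcome, as a careful person would: the job done as asked, in the order asked, and still so for the second after the job is handed in, while the arm keeps its last pose, push and grip.
It also fails if it takes over 48 s, if anything falls off the work surface, if the arm or the gripper's body presses on something with over 40 N, if the wrist force passes 120 N, or if a joint passes its speed limit or range.

ROBOT

A 6-joint arm with a two-finger parallel gripper is mounted at the origin on the work surface. World frame = base frame: x ahead of the robot, y to its left, z up, the work surface at z = 0. Lengths are in mm, angles in rad, forces in N, time in s.
With the tool pointing down it reaches from about 350 to 875 mm from the base axis. Payload 4.2 kg.
Tool frame: the origin (TCP) lies between the finger pads; the fingertips stand 17 mm ahead of it and the grasp point (between the pads) lies 2 mm behind it; z points along the fingers, y is the line along which they close (so a half turn about z gives the same grasp; the last joint's range is limited). The gripper opens to 85 mm and grips with 20 to 120 N. Pads are 22 mm wide; open, the fingers measure 114 mm over their backs; the gripper's body (76 mm by 85 mm) begins 54 mm behind the grasp point. The pads swing forward as they close: fully open they stand 13 mm farther back than shut.
Start: joints at [-0.934, 0.385, 0.008, 0, -1.194, -0.259], TCP at [230.561, -580.896, 248.312] pointing down, gripper open.
Joint ranges: [-3.14, 3.14], [-1.21, 2.06], [-1.07, 1.41], [-3.16, 2.05], [-2.99, -0.16], [-3.1, 3.1]. Speed limits (rad/s): [2.79, 2.79, 3.14, 3.14, 3.14, 3.14].

INTERFACE

Orientations are given as a unit quaternion [x, y, z, w].
In Python, from bench import arm gives the robot as it stands.
- The arm moves only by the shell command python3 jog.py 'ROWS' [OPENING]. ROWS is one flat JSON list of numbers that holds 1 to 10 rows one after another, with no inner brackets; each row has 6 numbers: dx, dy, dz in mm, then a rotation vector rx, ry, rz in rad; each row is the pose to reach, as a shift and turn from the pose commanded when the command began, along the tool's axes at that moment; what a row does not reach only later rows make up. A row lasts 1/10 s, in which the tool goes at most 50 mm and 0.15 rad, less where a joint would pass 70% of its speed; a pose out of reach is approached as far as the arm can. OPENING is the finger opening in mm, set as the command begins (- or left out keeps the last). The fingers move at their own pace and stop on an object; the grip force is fixed at half the most. Time passes only in rows, so rows that do not move let the fingers close. It prints the time, the measured TCP pose, the force, the opening and the grip force at its end. Input that does not fit is refused with a message, and nothing moves.
- arm.read_state(): the state, without advancing time (a new reading comes with each control period).
- arm.get_image(name): name is "side" or "top"; returns the picture (480x640x3 uint8, blue, green, red); there is no depth.
- arm.get_calibration(name): a dict with "K" (3x3 intrinsics, pixels), "rvec" (rotation vector, rad) and "tvec" (3), from world to camera coordinates, as OpenCV has them. Camera axes: x right, y down, z forward; pixel columns grow to the right and rows downward; lengths in mm; the calibration is good to about 2 mm. A picture is of the moment at which its call begins. get_calibration takes no time and is no camera call.
- arm.job_done(): hands the job in; it is judged then, once.
The state is a dict: "clock": time; "joints": joint angles; "joint_vel": joint speeds; "joint_efforts": joint torques, N m; "position": TCP position; "ee_rot": TCP orientation; "contact_force": force on the tool from outside, world axes, zero at the start; "wrist_torque": the same for the moment, N m; "gripper_width": finger opening in mm; "grasp_force": force on a finger pad.
Only numpy, scipy, OpenCV 4.12 (cv2) and the standard library are available. Lean on these libraries where they do the work, as an engineer would, in place of code of your own. Each camera call takes 0.05 s, during which the arm holds its last target. There are 200 camera calls.

## Working session

There is one attempt and no reset: what is moved stays moved. The work goes in short steps, Python scripts to look and compute and a shell command to move; the robot and the scene stay as the last step left them, time stands still between calls to the robot, and variables do not carry over. Pictures are saved under pics/ and viewed, at most 10 in all, crops included, and the job is handed in when it is done.

```bash
ls; mkdir -p pics
python3 - <<'E'
from bench import arm
import cv2
for n in("top","side"):
    cv2.imwrite(f"pics/{n}0.png",arm.get_image(n)); print(n,arm.get_calibration(n))
print(arm.read_state())
E
```

```text
bench.py
jog.py
pics
top {'K': array([[555.21317081,   0.        , 315.89619736],
       [  0.        , 555.21317081, 235.6576843 ],
       [  0.        ,   0.        ,   1.        ]]), 'rvec': array([ 2.10877791, -2.12474288,  0.15710676]), 'tvec': array([  13.63704244,  589.15181669, 1142.81680945])}
side {'K': array([[497.73848253,   0.        , 322.72465743],
       [  0.        , 497.73848253, 232.63822041],
       [  0.        ,   0.        ,   1.        ]]), 'rvec': array([ 2.15834475, -0.09249854,  0.08221817]), 'tvec': array([-598.47371223,   94.54401376,  817.69268826])}
{'clock': 0.1, 'joints': array([-9.34365795e-01,  3.85464633e-01,  6.77059214e-03, -4.20798409e-04,
       -1.19396736e+00, -2.58565949e-01]), 'joint_vel': array([ 1.04906432e-03, -2.79781109e-03,  1.38080598e-03,  1.90146498e-03,
       -8.09591225e-05,  7.31620056e-04]), 'joint_efforts': array([-1.40699620e-03, -3.93319631e+01,  1.88930047e+01,  4.19798657e+00,
       -2.60395325e-03,  1.73845716e-06]), 'position': array([ 230.40719312, -580.46805842,  247.34527258]), 'ee_rot': array([-1.87733984e-01,  9.82219448e-01,  9.25333371e-04, -2.27210744e-04]), 'contact_force': array([-0.33449346, -0.00654419, -0.00980325]), 'wrist_torque': array([-0.00836932, -0.00161565,  0.05159707]), 'grasp_force': 0.0, 'gripper_width': 85.71165057796223}
```

View pics/top0.png

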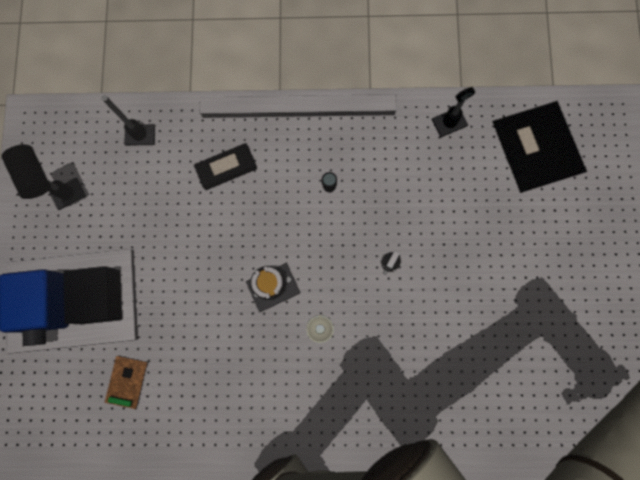

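View pics/side0.png

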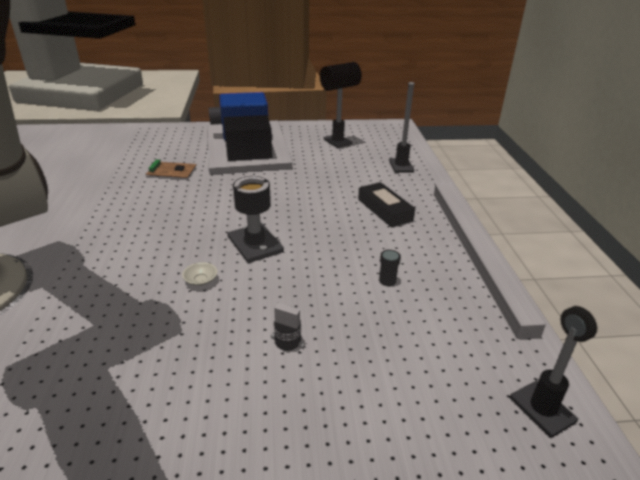

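The top view shows the lamp at about (391,261) with its bright fin, the socket at (268,282), the dish at (319,328), the tube at (329,181) and the brick at (226,166). In the side view the lamp is at (288,328) and the socket rim at (252,188). Next I'll zoom in on both.

Run:
```python
import cv2,numpy as np
t=cv2.imread("pics/top0.png");s=cv2.imread("pics/side0.png")
c=lambda im,u,v:cv2.resize(im[v-19:v+19,u-25:u+25],(400,300),interpolation=cv2.INTER_NEAREST)
cv2.imwrite("pics/z0.png",np.vstack([np.hstack([c(t,391,261),c(t,268,284)]),np.hstack([c(s,288,328),c(s,252,188)])]))
```

```text
(no output)
```

View pics/z0.png

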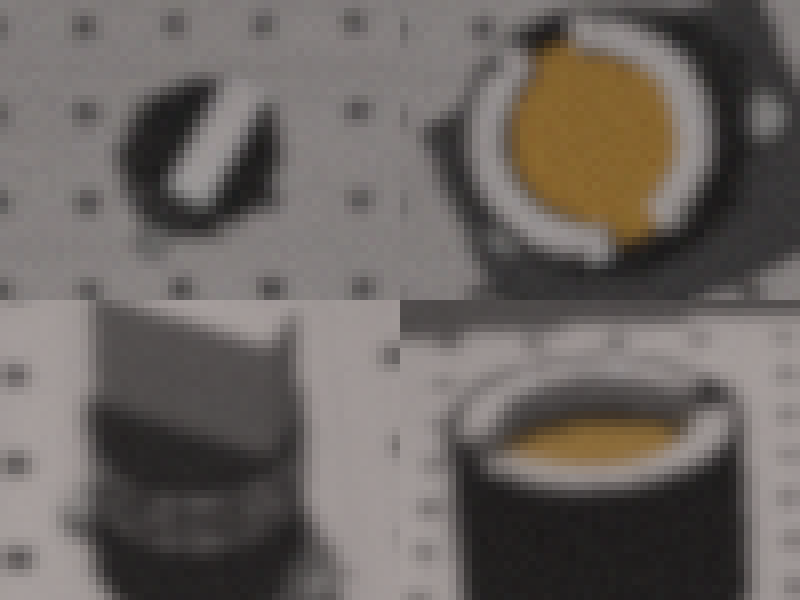

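The zoomed crop shows the fin running lower-left to upper-right on the lamp. The socket slots are at about (260.5,270) and (272,294), running upper-left to lower-right. Now I'll measure them by ray-casting.

```bash
cat > h.py <<'E'
import cv2,numpy as np
from bench import arm
def cal(n):
    c=arm.get_calibration(n); R=cv2.Rodrigues(c["rvec"])[0]; return c["K"],R,np.ravel(c["tvec"]),c
def cast(n,uv,z):
    K,R,t,_=cal(n); uv=np.atleast_2d(np.float64(uv))
    d=(np.c_[uv,np.ones(len(uv))]@np.linalg.inv(K).T)@R; o=-R.T@t
    return (o+d*((z-o[2])/d[:,2])[:,None])
def proj(n,P):
    K,R,t,c=cal(n); return cv2.projectPoints(np.float64(P).reshape(-1,1,3),c["rvec"],c["tvec"],K,None)[0][:,0]
def rect(im,n,x,y,z,h=45,s=5):
    "metric patch on plane z; s px/mm, col=+x, row=+y"
    w=np.float32([[x-h,y-h,z],[x+h,y-h,z],[x+h,y+h,z],[x-h,y+h,z]])
    N=2*h*s; return cv2.warpPerspective(im,cv2.getPerspectiveTransform(np.float32(proj(n,w)),np.float32([[0,0],[N,0],[N,N],[0,N]])),(N,N),flags=cv2.INTER_CUBIC)
def fin(im,u,v,z=68,r=14,th=110):
    g=im[v-r:v+r,u-r:u+r].min(2); return g
E
python3 - <<'E'
from h import *
t=cv2.imread("pics/top0.png")
# fin
x0,y0,_=cast("top",(393,259),68)[0]
p=rect(t,"top",x0,y0,68,45); g=p.min(2)
# body dark region hull restrict: disc r 21 about the point
m=np.zeros_like(g);cv2.circle(m,(225,225),110,255,-1)
b=((g>100)&(m>0)).astype(np.uint8)
n,l,st,ce=cv2.connectedComponentsWithStats(b); k=l[225,225]
c=cv2.findContours((l==k).astype(np.uint8),0,1)[0][0]
r=cv2.minAreaRect(c); mm=cv2.moments((l==k).astype(np.uint8),True)
print("fin",x0+(mm['m10']/mm['m00']-225)/5,y0+(mm['m01']/mm['m00']-225)/5,"rect",np.array(r[0])/5-45+[x0,y0],np.array(r[1])/5,r[2],
 "pca deg",np.degrees(.5*np.arctan2(2*mm['mu11'],mm['mu20']-mm['mu02'])))
# socket collar
x1,y1,_=cast("top",(267,282.5),130)[0]
q=rect(t,"top",x1,y1,130,45); g=q.min(2); b=(g>90).astype(np.uint8)
# sat low
mx=q.max(2); b=((g>95)).astype(np.uint8); gold=((mx.astype(int)-g)>45).astype(np.uint8)
m=np.zeros_like(g);cv2.circle(m,(225,225),175,1,-1)
pts=np.argwhere((b|gold)*m)[:,::-1]
cc,rr=cv2.minEnclosingCircle(pts.astype(np.float32)); 
cs=cv2.findContours((gold*m).astype(np.uint8),0,1)[0]; e=cv2.fitEllipse(max(cs,key=cv2.contourArea))
print("encl",np.array(cc)/5-45+[x1,y1],rr/5,"gold ell",np.array(e[0])/5-45+[x1,y1],np.array(e[1])/5)
cv2.imwrite("pics/r0.png",np.hstack([cv2.resize(p,(390,390)),cv2.resize(q,(390,390))]))
print("centres",x0,y0,x1,y1)
E
```

```text
fin 538.8376311963882 -156.46684870425287 rect [ 537.54781315 -155.84514761] [40.12536316 37.14439697] 11.30993366241455 pca deg -26.007114319301213
encl [483.87421643 109.17748108] 33.371524047851565 gold ell [482.63791883 105.11896973] [38.46443787 48.80247498]
centres 535.0170392204373 -152.89130239832156 481.9335120874265 104.6233520551581
```

View pics/r0.png

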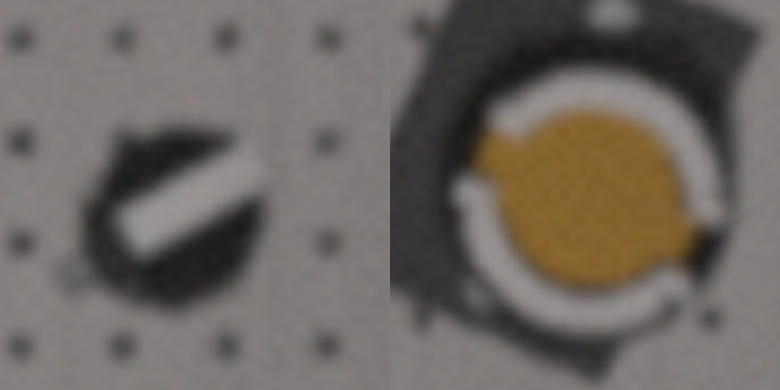

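The rectified patch shows the fin centred near (193,200) and the collar ring near (590,198), with gaps at the left (490,150) and right (705,240). I'll tighten the thresholds.

```bash
cat >> h.py <<'E'
from scipy.optimize import least_squares
def measure_fin(t,u,v,z=68,zb=0):
    x0,y0,_=cast("top",(u,v),z)[0]; p=rect(t,"top",x0,y0,z); g=cv2.GaussianBlur(p.min(2),(0,0),2); out=[]
    for th in (130,140,150):
        l=cv2.connectedComponents((g>th).astype(np.uint8))[1]; k=l[225,225]; c=cv2.findContours((l==k).astype(np.uint8),0,1)[0][0]
        r=cv2.minAreaRect(c); m=cv2.moments(c)
        out.append([th,*(np.array(r[0])/5-45+[x0,y0]),*(np.array(r[1])/5),np.degrees(.5*np.arctan2(2*m['mu11'],m['mu20']-m['mu02']))])
    return np.round(out,2)
def measure_socket(t,u,v,z=130):
    x1,y1,_=cast("top",(u,v),z)[0]; q=rect(t,"top",x1,y1,z); g=cv2.GaussianBlur(q.min(2),(0,0),2).astype(float)
    c=np.zeros(2)
    for _ in range(4):
        a=np.radians(np.arange(0,360,2)); P=[]
        for ai in a:
            r=np.arange(23,33,.1); s=cv2.remap(g.astype(np.float32),np.float32((c[0]+r*np.cos(ai)+45)*5)[None],np.float32((c[1]+r*np.sin(ai)+45)*5)[None],1)[0]
            if s[:50].max()>120:
                k=np.argmin(np.diff(s)); P.append((c[0]+r[k]*np.cos(ai),c[1]+r[k]*np.sin(ai)))
        P=np.array(P); f=least_squares(lambda h:np.hypot(*(P-h[:2]).T)-h[2],[*c,29],loss="soft_l1",f_scale=.5); c=f.x[:2]
    a=np.radians(np.arange(0,360,1)); r=np.arange(23.5,28,.5)
    S=cv2.remap(g.astype(np.float32),np.float32((c[0]+np.outer(np.cos(a),r)+45)*5),np.float32((c[1]+np.outer(np.sin(a),r)+45)*5),1).mean(1)
    gap=np.where(S<105)[0]
    return np.round([x1+c[0],y1+c[1],f.x[2]],2),gap
E
python3 - <<'E'
from h import *
t=cv2.imread("pics/top0.png")
print(measure_fin(t,393,259)); print(measure_socket(t,267,282.5))
E
```

```text
[[ 130.    535.19 -152.68    8.33   33.8   -30.02]
 [ 140.    533.91 -152.24    6.57   29.32  -30.63]
 [ 150.    534.92 -152.99   89.8    89.8   -45.  ]]
(array([482.96, 105.61,  30.15]), array([ 10,  11,  12,  13,  14,  15,  16,  17,  18,  19,  20,  21,  22,
        23,  24,  25,  26,  27,  28,  29,  30,  31,  32,  33,  34,  35,
        36,  37,  38,  39,  40,  41, 189, 190, 191, 192, 193, 194, 195,
       196, 197, 198, 199, 200, 201, 202, 203, 204, 205, 206, 207, 208,
       209, 210, 211, 212, 213, 214, 215, 216, 217, 218]))
```

Lamp fin at about (535,−152.5) with direction −30.3°. Socket centre at about (483,105.6) with slots at 24.5°. I'll compute the approach delta, with tool x along −30.3° so joint 6 has room to twist.

```bash
cat >> h.py <<'E'
from scipy.spatial.transform import Rotation as Ro
def delta(x,y,z,yaw):
    "tool-axis shift and turn from measured pose to target, yaw of tool x in deg, tool down"
    s=arm.read_state(); R=Ro.from_quat(s["ee_rot"]); T=Ro.from_euler("ZX",[np.radians(yaw),np.pi])
    print("delta",np.round(R.inv().apply(np.array([x,y,z])-s["position"]),1),np.round((R.inv()*T).as_rotvec(),4))
def yaw():
    s=arm.read_state(); X=Ro.from_quat(s["ee_rot"]).as_matrix(); 
    print("pos",np.round(s["position"],1),"yaw",np.round(np.degrees(np.arctan2(X[1,0],X[0,0])),2),"z",np.round(X[:,2],4),"q",np.round(s["joints"],3),"F",np.round(s["contact_force"],1),"M",np.round(s["wrist_torque"],2),"w",round(s["gripper_width"],1),"g",round(s["grasp_force"],1),"t",s["clock"])
E
python3 -c "
from h import *
yaw();delta(535,-152.5,160,-30.3)"
python3 jog.py '[-40, 30, 0, 0, 0, -0.15, -85, 55, 5, 0, 0, -0.3, -130, 85, 15, 0, 0, -0.45, -175, 115, 25, 0, 0, -0.6, -220, 140, 40, 0, 0, -0.75, -265, 170, 50, 0, 0, -0.9, -310, 200, 60, 0, 0, -1.05, -350, 225, 70, 0, 0, -1.2, -395, 255, 80, 0, 0, -1.35, -441, 285, 87, 0, 0, -1.5]' 85; python3 jog.py '[0, 0, 0, 0, 0, -0.15, 0, 0, 0, 0, 0, -0.3, 0, 0, 0, 0, 0, -0.45, 0, 0, 0, 0, 0, -0.6, 0, 0, 0, 0, 0, -0.735, 0, 0, 0, 0, 0, -0.735, 0, 0, 0, 0, 0, -0.735]'
python3 - <<'E'
from h import *
yaw();delta(535,-152.5,61,-30.3)
t=arm.get_image("top");s=arm.get_image("side")
u,v=np.int32(proj("top",[535,-152.5,68])[0]);a,b=np.int32(proj("side",[535,-152.5,68])[0])
c=lambda im,u,v:cv2.resize(im[v-40:v+40,u-40:u+40],(400,400),interpolation=cv2.INTER_CUBIC)
cv2.imwrite("pics/a.png",np.hstack([c(t,u,v),c(s,a,b)])); print(u,v,a,b)
E
```

```text
clock: 1.1
position: [516.5, -178.6, 165.5]
ee_rot: [0.809, -0.588, -0.001, 0.0]
contact_force: [0.3, -1.8, -0.8]
gripper_width: 84.9
grasp_force: 0.0
clock: 1.8
position: [515.9, -180.5, 166.0]
ee_rot: [0.965, -0.263, -0.0, 0.0]
contact_force: [0.4, -0.7, -0.6]
gripper_width: 85.0
grasp_force: 0.0
pos [ 515.9 -180.5  166. ] yaw -30.47 z [-6.e-04  2.e-04 -1.e+00] q [-0.04   0.328 -0.302 -0.    -0.941  1.079] F [ 0.4 -0.7 -0.6] M [ 0.02 -0.    0.  ] w 85.0 g 0.0 t 1.8
delta [  2.3 -33.9 105. ] [ 0.0002  0.0006 -0.0029]
392 259 287 306
```

View pics/a.png

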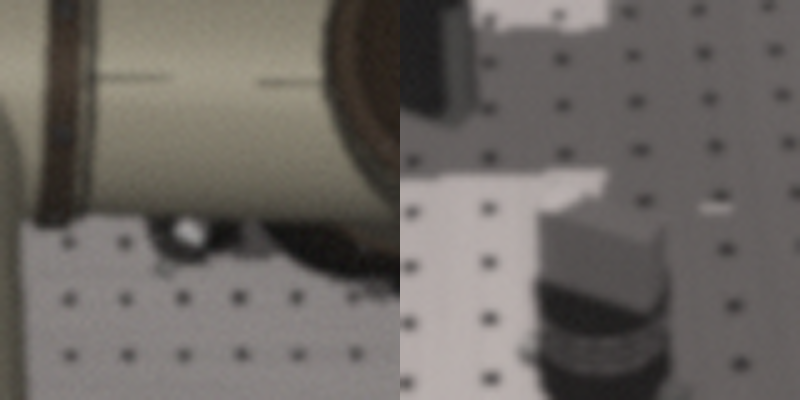

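The side crop shows the fin directly below and right of the open finger, at crop (600,250). The top view is blocked by the arm. I'll compare the body bearings from the original side picture with the top-view estimate.

Run:
```python
from h import *
s=cv2.imread("pics/side0.png").min(2).astype(float)
def edges(P,r,zs):
    for z in zs:
        u,v=proj("side",[*P,z])[0]; 
        row=s[int(round(v))]; x=np.arange(int(u-30),int(u+30)); d=np.diff(cv2.GaussianBlur(row[x][None],(0,0),1)[0])
        k=np.argmin(d[:30]),30+np.argmax(d[30:]); print(z,"pred",round(u,1),"meas",(x[k[0]]+x[k[1]])/2+.5,"width",k[1]-k[0])
edges((535,-152.5),20,(20,25,30,35)); edges((483,105.6),33,(100,105,110,115,120))
print((proj("side",[535,-152.5,30])-proj("side",[540,-152.5,30])),(proj("side",[535,-152.5,30])-proj("side",[535,-147.5,30])))
```

```text
20 pred 288.2 meas 287.5 width 26
25 pred 288.1 meas 287.0 width 27
30 pred 288.1 meas 287.0 width 27
35 pred 288.0 meas 287.0 width 27
100 pred 252.7 meas 251.5 width 36
105 pred 252.5 meas 251.5 width 36
110 pred 252.4 meas 251.5 width 36
115 pred 252.2 meas 251.5 width 36
120 pred 252.1 meas 251.0 width 37
[[-3.43247034  0.18031534]] [[0.13825987 2.41674837]]
```

Side and top agree, with the same ~1 px bias on both objects, so their relative position is sound. Descending and grasping.

```bash
python3 jog.py '[2, -34, 0, 0, 0, 0, 2, -34, 30, 0, 0, 0, 2, -34, 60, 0, 0, 0, 2, -34, 85, 0, 0, 0, 2, -34, 95, 0, 0, 0, 2, -34, 105, 0, 0, 0, 2, -34, 105, 0, 0, 0, 2, -34, 105, 0, 0, 0]'
python3 - <<'E'
from h import *
yaw();delta(535,-152.5,61,-30.3)
E
```

```text
clock: 2.7
position: [535.7, -152.4, 62.1]
ee_rot: [0.965, -0.261, 0.001, -0.0]
contact_force: [-0.0, -0.4, 0.5]
gripper_width: 85.0
grasp_force: 0.0
pos [ 535.7 -152.4   62.1] yaw -30.3 z [ 1.7e-03 -2.0e-04 -1.0e+00] q [ 0.014  0.475 -0.387  0.    -0.707  1.028] F [-0.  -0.4  0.5] M [-0.03 -0.01  0.05] w 85.0 g 0.0 t 2.7
delta [-0.6  0.5  1.1] [-0.0006 -0.0016 -0.    ]
```

```bash
python3 jog.py '[0, 0, 0, 0, 0, 0, 0, 0, 0, 0, 0, 0, 0, 0, 0, 0, 0, 0, 0, 0, 0, 0, 0, 0, 0, 0, 0, 0, 0, 0, 0, 0, 0, 0, 0, 0, 0, 0, 0, 0, 0, 0, 0, 0, 0, 0, 0, 0]' 0; python3 -c "
from h import *
yaw()"
```

```text
clock: 3.5
position: [535.0, -152.3, 61.3]
ee_rot: [0.965, -0.261, -0.0, 0.0]
contact_force: [-0.4, 0.8, 0.3]
gripper_width: 10.8
grasp_force: 60.8
pos [ 535.  -152.3   61.3] yaw -30.3 z [-1.e-04 -0.e+00 -1.e+00] q [ 0.014  0.476 -0.388  0.    -0.707  1.028] F [-0.4  0.8  0.3] M [-0.01  0.03  0.02] w 10.8 g 60.8 t 3.5
```

```bash
python3 jog.py '[0, 0, -30, 0, 0, 0, 0, 0, -65, 0, 0, 0, 0, 0, -105, 0, 0, 0, 0, 0, -145, 0, 0, 0, 0, 0, -170, 0, 0, 0, 0, 0, -170, 0, 0, 0, 0, 0, -170, 0, 0, 0]'; python3 -c "
from h import *
yaw();delta(483,105.6,231,24.5)"
```

```text
clock: 4.2
position: [534.5, -152.0, 230.7]
ee_rot: [0.965, -0.262, -0.0, -0.0]
contact_force: [0.2, -0.4, -1.5]
gripper_width: 11.0
grasp_force: 60.5
pos [ 534.5 -152.   230.7] yaw -30.33 z [-4.e-04  1.e-03 -1.e+00] q [ 1.400e-02  2.810e-01 -1.910e-01 -1.000e-03 -1.099e+00  1.028e+00] F [ 0.2 -0.4 -1.5] M [-0.02  0.02 -0.04] w 11.0 g 60.5 t 4.2
delta [-174.5 -196.3    0. ] [-1.000e-03  5.000e-04 -9.569e-01]
```

```bash
python3 jog.py '[-20, -22, 0, 0, 0, -0.1, -45, -50, 0, 0, 0, -0.24, -70, -78, 0, 0, 0, -0.38, -95, -107, 0, 0, 0, -0.52, -120, -135, 0, 0, 0, -0.66, -145, -163, 0, 0, 0, -0.8, -165, -185, 0, 0, 0, -0.9, -174.5, -196, 0, 0, 0, -0.957, -174.5, -196, 0, 0, 0, -0.957, -174.5, -196, 0, 0, 0, -0.957]'
python3 - <<'E'
from h import *
yaw();delta(483,105.6,231,24.5)
t=arm.get_image("top");s=arm.get_image("side")
cv2.imwrite("pics/t1.png",t);cv2.imwrite("pics/s1.png",s)
c=lambda im,u,v:cv2.resize(im[v-37:v+38,u-25:u+25],(400,600),interpolation=cv2.INTER_CUBIC)
cv2.imwrite("pics/b.png",np.hstack([c(t,267,282),c(s,252,178)]))
E
```

```text
clock: 5.2
position: [482.8, 104.5, 230.2]
ee_rot: [0.977, 0.212, -0.001, 0.0]
contact_force: [0.2, 0.5, -1.0]
gripper_width: 10.8
grasp_force: 60.5
pos [482.8 104.5 230.2] yaw 24.48 z [-0.0022 -0.0013 -1.    ] q [ 0.543  0.178 -0.332 -0.    -1.064  1.456] F [ 0.2  0.5 -1. ] M [ 0.03 -0.05  0.03] w 10.8 g 60.5 t 5.2
delta [ 0.6 -0.9 -0.8] [ 0.0002  0.0026 -0.0003]
```

View pics/b.png

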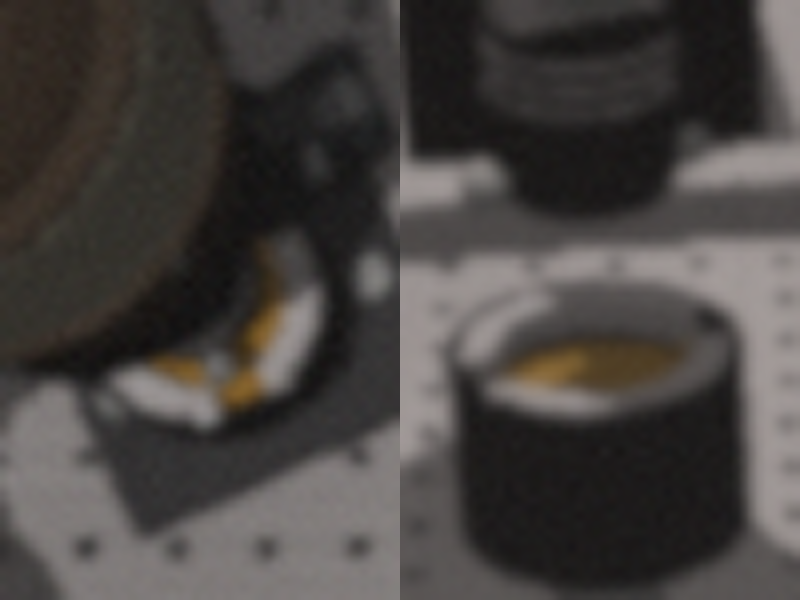

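The side view shows the lamp hanging upright over the socket, with pins at crop (468,167) and (697,130), and the body axis at about x=591 against the socket's 598. In the top view one pin is visible at crop (218,362), near its slot. I'll lower it to just above the rim and compare measured positions with predicted ones.

```bash
python3 jog.py '[0.6, -1, 5, 0, 0.002, 0, 0.6, -1, 15, 0, 0.002, 0, 0.6, -1, 25, 0, 0.002, 0, 0.6, -1, 28, 0, 0.002, 0, 0.6, -1, 28, 0, 0.002, 0, 0.6, -1, 28, 0, 0.002, 0]'
python3 - <<'E'
from h import *
yaw();delta(483,105.6,203,24.5)
p=arm.read_state()["position"]
t=arm.get_image("top");s=arm.get_image("side");cv2.imwrite("pics/t2.png",t);cv2.imwrite("pics/s2.png",s)
g=s.min(2).astype(float)
b=p[2]-61.3
def edge(P,zs):
    for z in zs:
        u,v=proj("side",[*P,z])[0]; row=cv2.GaussianBlur(g[int(round(v))][None],(0,0),1)[0]; x=np.arange(int(u-24),int(u+24)); d=np.diff(row[x])
        def sub(k): 
            a,c,e=d[k-1:k+2]; return x[k]+.5+.5*(a-e)/(a-2*c+e)
        i,j=np.argmin(d[1:24])+1,24+np.argmax(d[24:-1]); print(round(z),"pred",round(u,2),"meas",round((sub(i)+sub(j))/2,2),"w",round(sub(j)-sub(i),1))
print("lamp");edge(p[:2],b+np.array([6,8,10,12,14])); print("socket");edge((483,105.6),[95,100,105,110,115])
c=np.radians(24.5);d=np.array([np.cos(c),np.sin(c)])
for r in(-25,25): 
    P=[*(p[:2]+r*d),b+5]; print("pin",proj("top",P),proj("side",P))
c=lambda im,u,v:cv2.resize(im[v-37:v+38,u-25:u+25],(400,600),interpolation=cv2.INTER_CUBIC)
cv2.imwrite("pics/c.png",np.hstack([c(t,267,282),c(s,252,178)]))
E
```

```text
clock: 5.9
position: [483.6, 106.2, 203.3]
ee_rot: [0.977, 0.213, 0.001, -0.0]
contact_force: [0.4, -0.6, -1.6]
gripper_width: 10.6
grasp_force: 60.4
pos [483.6 106.2 203.3] yaw 24.54 z [ 2.e-03  7.e-04 -1.e+00] q [ 5.450e-01  2.040e-01 -3.730e-01  1.000e-03 -9.920e-01  1.454e+00] F [ 0.4 -0.6 -1.6] M [-0.   -0.04 -0.  ] w 10.6 g 60.4 t 5.9
delta [-0.8  0.3  0.3] [ 0.0002 -0.0021  0.0007]
lamp
148 pred 251.53 meas 252.76 w 25.9
150 pred 251.47 meas 252.72 w 26.2
152 pred 251.4 meas 252.69 w 26.5
154 pred 251.34 meas 250.84 w 23.0
156 pred 251.27 meas 250.63 w 23.4
socket
95 pred 252.85 meas 251.75 w 36.2
100 pred 252.7 meas 251.64 w 36.5
105 pred 252.55 meas 251.56 w 36.1
110 pred 252.4 meas 251.41 w 36.3
115 pred 252.24 meas 251.3 w 36.3
pin [[270.38100535 292.50325788]] [[238.14835199 176.46663029]]
pin [[260.06144151 269.34356247]] [[264.65065775 170.43652524]]
```

View pics/c.png

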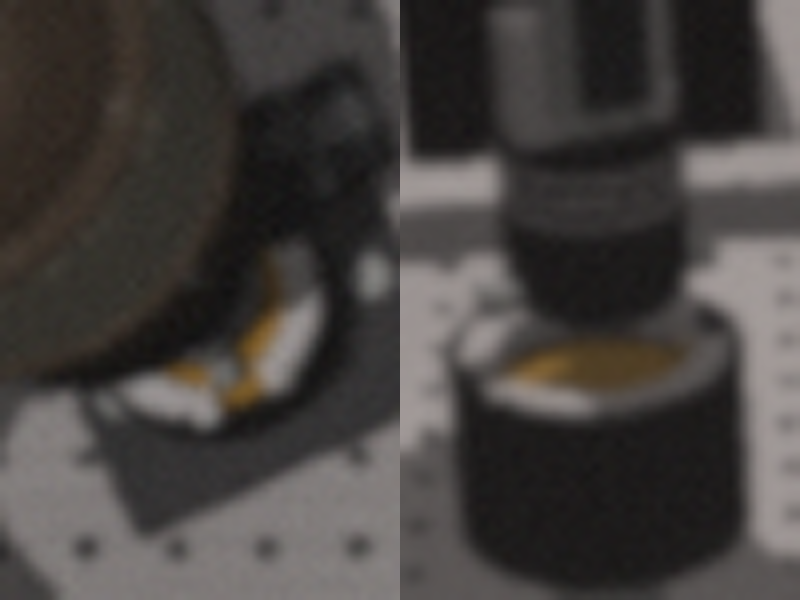

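In the side view the lamp axis is about 1 mm toward +x of the socket. In the top view the front pin tip is at crop (230,370), right next to its slot at (240,390). Measuring the pin numerically.

Run:
```python
from h import *
t=cv2.imread("pics/t2.png");t0=cv2.imread("pics/top0.png")
np.set_printoptions(linewidth=200)
w=slice(284,298),slice(262,279)
print((t.max(2).astype(int)-t.min(2))[w]);print(t.min(2)[w]); print((t0.max(2).astype(int)-t0.min(2))[w])
```

```text
[[ 7  3  4  4  5  4  0  1  3  1  5  9 30 47 44 26 10]
 [ 5  7  1  6  4  1  2  2  1  1  9 27 54 66 50 27 10]
 [ 2  6  2  1  2  1  0  3  3  6 22 45 71 69 44 20  8]
 [ 2  4  2  1  1  1  3  2  5 17 43 69 77 58 30 12  6]
 [ 1  2  1  3  3  2  2  3  6 26 57 75 70 42 20  7  6]
 [ 3  5  7  9  8  6  4  3  5 21 48 60 47 24 12  8  5]
 [12 28 36 35 31 20 11  5  5 14 35 43 30 16  6  6  8]
 [20 41 55 63 65 46 21  6  2  7 34 46 33 16  8  5  4]
 [13 25 38 55 63 51 27  9 11 23 48 61 43 21  8  7  6]
 [ 6 11 16 23 28 31 21 21 31 52 72 72 49 21 12  4  4]
 [ 6  5  7  7 11 14 16 30 49 69 71 63 39 17  4  3  3]
 [ 4  6  6  6  8  8 10 25 42 51 46 35 15  6  3  3  3]
 [ 4  7  6  5  6  6  5 13 22 21 15 11  4  2  2  2  2]
 [ 3  5  3  4  6  4  3  4  5  5  3  2  2  1  3  3  2]]
[[ 24  24  24  17  23  20  20  23  27  34  38  36  33  36  61  98 124]
 [ 22  15  24  18  18  21  20  24  30  37  37  33  31  47  77 115 137]
 [ 22  18  21  21  20  21  27  26  33  31  33  35  42  59  93 125 144]
 [ 20  21  21  19  21  28  34  41  38  33  32  34  48  77 111 137 144]
 [ 19  22  25  33  41  43  52  52  45  37  35  43  63  97 1
[... 708 characters left out ...]
88 85 89 87 85 85 86 88 87 88 87 88 89 81 56 27 11]
 [86 86 85 87 87 86 85 84 87 87 87 88 86 73 43 18  8]
 [87 87 87 88 87 87 86 85 86 83 87 88 82 57 28 10  7]
 [91 86 86 87 87 85 87 89 86 88 86 84 69 42 17  9  7]
 [86 88 84 90 86 86 87 89 85 85 85 73 47 25 13  7  6]
 [77 81 86 87 88 87 89 88 88 86 84 62 34 13  7  8  6]
 [44 61 74 80 87 87 88 87 87 87 83 65 35 15  6  8  6]
 [17 29 40 56 65 65 70 80 85 87 87 73 45 22  9  5  3]
 [ 8 11 15 23 30 31 42 61 81 86 88 75 50 19  9  6  4]
 [ 8  5  8 10 11 12 19 41 68 78 72 61 38 14  8  2  3]
 [ 7  6  6  7  5  6 11 26 45 51 43 32 15  7  2  1  4]
 [ 5  6  5  5  5  5  5  8 20 23 15 10  5  3  2  2  2]
 [ 2  4  5  6  4  3  3  2  3  6  4  2  0  2  1  0  3]]
```

The pin is where predicted, within about 0.5 mm. I'll nudge to (482.8,105.6) and lower slowly into the bore.

```bash
python3 jog.py '[-1, 0.2, 0, 0, -0.002, 0, -1, 0.2, 4, 0, -0.002, 0, -1, 0.2, 8, 0, -0.002, 0, -1, 0.2, 11, 0, -0.002, 0, -1, 0.2, 13, 0, -0.002, 0, -1, 0.2, 15, 0, -0.002, 0, -1, 0.2, 17, 0, -0.002, 0, -1, 0.2, 17, 0, -0.002, 0]'
python3 - <<'E'
from h import *
yaw();delta(482.8,105.6,186,24.5)
E
```

```text
clock: 6.8
position: [482.4, 105.5, 186.0]
ee_rot: [0.977, 0.212, -0.0, 0.0]
contact_force: [0.0, -0.2, -2.1]
gripper_width: 10.7
grasp_force: 60.4
pos [482.4 105.5 186. ] yaw 24.53 z [-5.e-04 -2.e-04 -1.e+00] q [ 0.545  0.222 -0.398 -0.    -0.952  1.454] F [ 0.  -0.2 -2.1] M [0.01 0.02 0.01] w 10.7 g 60.4 t 6.8
delta [ 0.4  0.1 -0. ] [0.     0.0006 0.0005]
```

```bash
python3 jog.py '[0.3, 0, 2, 0, 0, 0, 0.3, 0, 4, 0, 0, 0, 0.3, 0, 6, 0, 0, 0, 0.3, 0, 7, 0, 0, 0, 0.3, 0, 8, 0, 0, 0, 0.3, 0, 9, 0, 0, 0, 0.3, 0, 9, 0, 0, 0]'
python3 - <<'E'
from h import *
yaw()
E
```

```text
clock: 7.5
position: [482.9, 105.7, 177.8]
ee_rot: [0.977, 0.213, 0.0, 0.0]
contact_force: [-3.2, -0.0, 3.1]
gripper_width: 10.9
grasp_force: 61.1
pos [482.9 105.7 177.8] yaw 24.55 z [ 3.e-04 -1.e-04 -1.e+00] q [ 0.545  0.231 -0.409  0.    -0.93   1.454] F [-3.2 -0.   3.1] M [-0.05  0.61 -0.03] w 10.9 g 61.1 t 7.5
```

On the spring (about 5 N), with a slight wall touch in −x. Backing off 0.4 mm in x and pressing down.

```bash
python3 jog.py '[-0.5, -0.1, 1.5, 0, 0, 0, -0.5, -0.1, 3, 0, 0, 0, -0.5, -0.1, 4.5, 0, 0, 0, -0.5, -0.1, 6, 0, 0, 0, -0.5, -0.1, 7, 0, 0, 0, -0.5, -0.1, 7.5, 0, 0, 0, -0.5, -0.1, 7.5, 0, 0, 0]'
python3 - <<'E'
from h import *
yaw()
E
```

```text
clock: 8.2
position: [482.9, 105.7, 171.1]
ee_rot: [0.977, 0.213, 0.001, 0.0]
contact_force: [-2.9, -0.3, 9.2]
gripper_width: 10.9
grasp_force: 62.2
pos [482.9 105.7 171.1] yaw 24.57 z [ 1.8e-03  1.0e-04 -1.0e+00] q [ 5.450e-01  2.380e-01 -4.190e-01  1.000e-03 -9.120e-01  1.454e+00] F [-2.9 -0.3  9.2] M [-0.16  0.94  0.01] w 10.9 g 62.2 t 8.2
```

```bash
python3 jog.py '[-0.4, -0.2, 0.5, 0, -0.001, 0, -0.6, -0.3, 1, 0, -0.001, 0, -0.6, -0.3, 1.2, 0, -0.001, 0, -0.6, -0.3, 1.2, 0, -0.001, 0]'
python3 - <<'E'
from h import *
yaw()
E
```

```text
clock: 8.6
position: [482.9, 105.8, 171.1]
ee_rot: [0.977, 0.213, 0.001, 0.0]
contact_force: [-3.3, -2.3, 14.4]
gripper_width: 11.1
grasp_force: 62.7
pos [482.9 105.8 171.1] yaw 24.6 z [ 2.7e-03 -2.0e-04 -1.0e+00] q [ 0.546  0.238 -0.42   0.002 -0.91   1.453] F [-3.3 -2.3 14.4] M [-0.33  1.16  0.02] w 11.1 g 62.7 t 8.6
```

At the bottom stop (z no longer moves, 16 N net). Twisting clockwise, which is + about tool z.

```bash
python3 jog.py '[0, 0, 0, 0, 0, 0.05, 0, 0, 0, 0, 0, 0.12, 0, 0, 0, 0, 0, 0.2, 0, 0, 0, 0, 0, 0.3, 0, 0, 0, 0, 0, 0.4, 0, 0, 0, 0, 0, 0.5, 0, 0, 0, 0, 0, 0.5]'
python3 - <<'E'
from h import *
yaw()
E
```

```text
clock: 9.3
position: [483.2, 105.4, 171.1]
ee_rot: [0.999, -0.036, 0.002, 0.0]
contact_force: [-1.7, -3.6, 13.6]
gripper_width: 10.6
grasp_force: 62.6
pos [483.2 105.4 171.1] yaw -4.12 z [ 3.2e-03 -9.0e-04 -1.0e+00] q [ 0.545  0.238 -0.42   0.003 -0.91   0.952] F [-1.7 -3.6 13.6] M [-0.8   0.71  0.06] w 10.6 g 62.6 t 9.3
```

```bash
python3 jog.py '[0, 0, 0, 0, 0, 0.1, 0, 0, 0, 0, 0, 0.2, 0, 0, 0, 0, 0, 0.3, 0, 0, 0, 0, 0, 0.4, 0, 0, 0, 0, 0, 0.5, 0, 0, 0, 0, 0, 0.6, 0, 0, 0, 0, 0, 0.7, 0, 0, 0, 0, 0, 0.8, 0, 0, 0, 0, 0, 0.9, 0, 0, 0, 0, 0, 0.9]'
python3 - <<'E'
from h import *
yaw()
E
```

```text
clock: 10.3
position: [483.2, 105.1, 171.1]
ee_rot: [0.884, -0.467, 0.002, -0.0]
contact_force: [-1.2, -4.6, 12.4]
gripper_width: 10.9
grasp_force: 62.6
pos [483.2 105.1 171.1] yaw -55.68 z [ 0.0032 -0.0015 -1.    ] q [ 0.545  0.238 -0.421  0.004 -0.91   0.052] F [-1.2 -4.6 12.4] M [-1.2   0.53  0.03] w 10.9 g 62.6 t 10.3
```

```bash
for i in 1 2; do :; done; python3 jog.py '[0, 0, 0, 0, 0, 0.05, 0, 0, 0, 0, 0, 0.1, 0, 0, 0, 0, 0, 0.13, 0, 0, 0, 0, 0, 0.13]'; python3 -c "
from h import *
yaw()"; python3 jog.py '[0, 0, 0, 0, 0, 0.03, 0, 0, 0, 0, 0, 0.05, 0, 0, 0, 0, 0, 0.05]'; python3 -c "
from h import *
yaw()"
```

```text
clock: 10.7
position: [483.2, 105.0, 171.1]
ee_rot: [0.852, -0.523, 0.002, -0.0]
contact_force: [-2.1, -4.4, 14.0]
gripper_width: 10.4
grasp_force: 62.6
pos [483.2 105.  171.1] yaw -63.06 z [ 0.0031 -0.0018 -1.    ] q [ 0.545  0.238 -0.421  0.004 -0.91  -0.077] F [-2.1 -4.4 14. ] M [-1.33  0.48  0.09] w 10.4 g 62.6 t 10.7
clock: 11.0
position: [482.9, 105.0, 171.1]
ee_rot: [0.839, -0.544, 0.002, 0.0]
contact_force: [-1.4, -4.3, 14.3]
gripper_width: 10.4
grasp_force: 62.8
pos [482.9 105.  171.1] yaw -65.88 z [ 0.0024 -0.0019 -1.    ] q [ 0.545  0.238 -0.421  0.004 -0.911 -0.126] F [-1.4 -4.3 14.3] M [-1.2   0.82  0.15] w 10.4 g 62.8 t 11.0
```

```bash
python3 jog.py '[0, 0, 0, 0, 0, 0.03, 0, 0, 0, 0, 0, 0.03, 0, 0, 0, 0, 0, 0.03]'; python3 -c "
from h import *
yaw()"; python3 jog.py '[0, 0, 0, 0, 0, 0.02, 0, 0, 0, 0, 0, 0.02, 0, 0, 0, 0, 0, 0.02]'; python3 -c "
from h import *
yaw()"
```

```text
clock: 11.3
position: [482.7, 104.9, 171.1]
ee_rot: [0.831, -0.556, 0.002, 0.0]
contact_force: [-2.1, -3.8, 13.1]
gripper_width: 10.6
grasp_force: 62.9
pos [482.7 104.9 171.1] yaw -67.53 z [ 0.0021 -0.0023 -1.    ] q [ 0.545  0.238 -0.421  0.004 -0.911 -0.155] F [-2.1 -3.8 13.1] M [-1.2   0.94  0.38] w 10.6 g 62.9 t 11.3
clock: 11.6
position: [482.7, 104.9, 171.1]
ee_rot: [0.826, -0.564, 0.002, 0.0]
contact_force: [-2.1, -4.0, 14.0]
gripper_width: 10.9
grasp_force: 63.1
pos [482.7 104.9 171.1] yaw -68.64 z [ 0.002  -0.0025 -1.    ] q [ 0.545  0.238 -0.421  0.004 -0.911 -0.175] F [-2.1 -4.  14. ] M [-1.26  1.    0.58] w 10.9 g 63.1 t 11.6
```

Torque is climbing steeply (0.58 N·m), so it's at the end stop. One check picture.

```bash
python3 jog.py '[0, 0, 0, 0, 0, -0.01, 0, 0, 0, 0, 0, -0.01, 0, 0, 0, 0, 0, -0.01]'
python3 - <<'E'
from h import *
s=arm.get_image("side");t=arm.get_image("top");yaw()
c=lambda im,u,v:cv2.resize(im[v-37:v+38,u-25:u+25],(400,600),interpolation=cv2.INTER_CUBIC)
cv2.imwrite("pics/d.png",np.hstack([c(t,267,282),c(s,252,178)]))
E
```

```text
clock: 11.9
position: [482.7, 104.9, 171.1]
ee_rot: [0.829, -0.56, 0.002, 0.0]
contact_force: [-2.4, -4.6, 14.9]
gripper_width: 10.8
grasp_force: 63.0
pos [482.7 104.9 171.1] yaw -68.08 z [ 0.0021 -0.0024 -1.    ] q [ 0.545  0.238 -0.421  0.004 -0.911 -0.165] F [-3.3 -4.  13.5] M [-1.24  0.95  0.47] w 10.8 g 63.0 t 12.0
```

View pics/d.png

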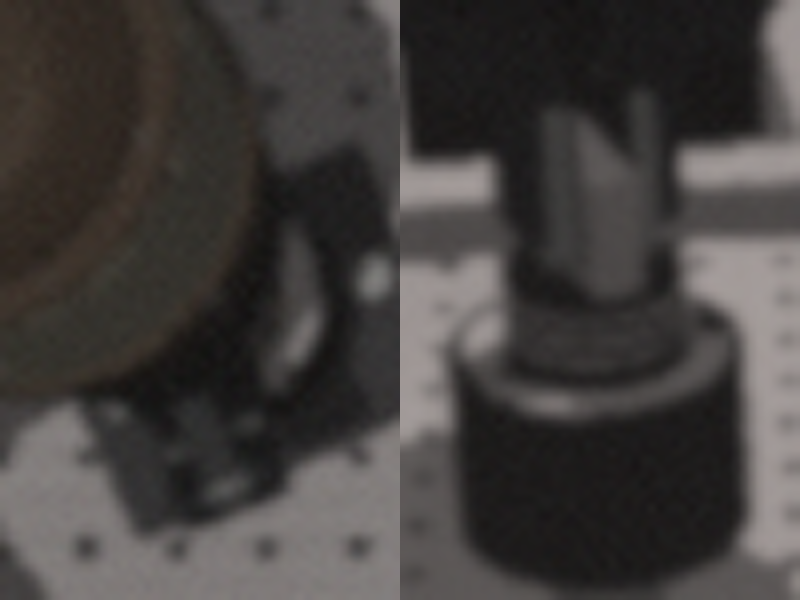

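The side view shows the lamp seated in the socket at crop (600,340). The fin, at about (605,230), has turned with the gripper, is still held between the pads, and is at the stop. Handing in.

```bash
python3 -c "
from bench import arm
print(arm.job_done())"
```

```text
the job is handed in; nothing more can be done
None
```

The lamp is in the socket, pushed down to the bottom stop and turned clockwise to the end stop; it is still gripped and held there at about 14 N and 0.47 N·m, handed in at 12 s with no verdict returned.

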